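# Coating thickness reading on a hung test coupon

### The arm

A 6-joint arm with a two-finger parallel gripper is mounted at the origin on the work surface; the furniture and walls round the work are solid. World frame = base frame: x ahead of the robot, y to its left, z up, the work surface at z = 0. Lengths are in m, angles in rad, forces in N, time in s.
With the tool pointing down it reaches from about 0.325 to 0.9 m from the base axis. Payload 6.1 kg.
Tool frame: the origin (TCP) lies on the centre line of the jaws, within the pads' length; the fingertips stand 25 mm ahead of it and the grasp point (between the pads) lies 6 mm ahead of it; z points along the fingers, y is the line along which they close (so a half turn about z gives the same grasp; the last joint's range is limited). The gripper opens to 85 mm and grips with 20 to 120 N. Pads are 22 mm wide; open, the fingers measure 114 mm over their backs; the gripper's body (76 mm by 85 mm) begins 54 mm behind the grasp point. The pads swing forward as they close: fully open they stand 13 mm farther back than shut.
Start: joints at [-1.453, 0.22, 1.526, -0, 1.395, -0.126], TCP at [0.151, -0.607, 0.256] pointing down, gripper open.
Joint ranges: [-2.98, 2.98], [-0.91, 2.08], [0.09, 2.57], [-1.24, 4.39], [0.2, 2.65], [-2.68, 2.68]. Speed limits (rad/s): [2.57, 2.57, 3.01, 3.14, 3.14, 3.14].

### API

Orientations are given as a unit quaternion [w, x, y, z].
In Python, from station import manip, cams, masks_of gives the robot as it stands.
- The arm moves only by the shell command python3 -m inch 'ROWS' [FORCE]. ROWS is a JSON object of lists of equal length, an entry for each row: "dp": the shift along the tool's x, y, z in mm, a list of three; "delta_rot": the turn, a rotation vector about the tool's x, y, z in rad, a list of three; "gripper": the finger opening in mm, from 0 to 85.4. In form: {"dp": [[x, y, z], ...], "delta_rot": [[rx, ry, rz], ...], "gripper": [gripper, ...]}. A call has 1 to 20 rows; each row is the pose to reach, as a shift and turn from the pose commanded when the call began, along the tool's axes at that moment; what a row does not reach only later rows make up. A row lasts 1/8 s, in which the tool goes at most 62.5 mm and 10.7 degrees, less where a joint would pass 70% of its speed; a pose out of reach is approached as far as the arm can. A call with a gripper value outside its range is refused whole. The fingers move at their own pace and stop on an object; FORCE is the grip in N (left out, the last holds). Time passes only in rows, so rows that repeat a pose let the fingers close. It gives the time, the measured TCP pose, the force, the opening and the grip force at its end, in the units of the state.
- manip.state(): the state, without advancing time (a new reading comes with each control period).
- cams.grab_frame(name): name is "scene" or "top" or "wrist"; returns a dict with "color" (400x640x3 uint8, blue, green, red), "range_z" (400x640 float32, m along the optical axis (not along the pixel's ray), 0 where there is no reading), "fx", "fy", "cx", "cy" (pixels), "R" (3x3) and "t" (3): a world point X has camera coordinates R X + t. Camera axes: x right, y down, z forward; pixel columns grow to the right and rows downward; lengths in m; the calibration is good to about 2 mm. A picture is of the moment at which its call begins.
- manip.close_job(): hands the job in; it is judged then, once.
Trained networks look in the newest picture that a camera, given by its name, has taken for a name from the list of things; names that differ only in an ending like _2 or _b are one class to them, and where a whole thing is asked for, a point or a joint stands for the part that bears it (a point fixed in the world has none). Each returns a list of dicts, best first, with "conf" (0 to 1); they miss things now and then, are a little off and sometimes report something else, mostly with a low value. They report only what shows in the picture. A call takes as long as a camera call. They do not tell look-alikes from the thing itself.
- masks_of(camera, thing): "mask" (400x640 bool, what is visible of it) and "location" ([column, row] in pixels, amid what is visible of it).
The state is a dict: "time_s": time; "joint_pos": joint angles; "dq": joint speeds; "effort": joint torques, N m; "ee_pos": TCP position; "tool_rot": TCP orientation; "wrist_force": force on the tool from outside, world axes, zero at the start; "moment": the same for the moment, N m; "gripper_width": finger opening in m; "gripper_force": force on a finger pad.
Only numpy, scipy, OpenCV 4.12 (cv2) and the standard library are available. Lean on these libraries where they do the work, as an engineer would, in place of code of your own. Each camera call takes 0.05 s, during which the arm holds its last target. There are 200 camera calls.

### The job

The rinsed test coupon is draining across the clear trough: take it by its long edges and hang it by its hole on the peg of the tilted table, ring mark upward, lying flat on the table and hanging down the slope, and let go of it. Then draw the pen-type coating gauge out of its holder and hold its foot gently on the ring mark, square to the coupon's sloped face, with the spring sleeve pushed about halfway in. Finish while holding the gauge there for the reading; never lean on it hard, and leave the other things on the bench where they are.

Things in the scene. Friction and masses are not known exactly. Their poses are not given: they have to be found in the camera images.
- trough: clear plastic reagent trough standing fixed on the bench, 78 (x) x 133 (y) x 28 mm high, open on top; inside, above z = 17 mm, it is free over 108 mm along y and 58 mm along x (below that the floor and sloping walls). Origin: centre of its underside.
- coupon: flat grey metal test coupon, 110 (x) x 44 (y) x 5 mm, 75 g. Origin: centre of its underside; x runs along its length toward the end with the hole, z out of the face with the ring mark. It starts lying across the short way of the trough, mark up, underside 28 mm above the bench; its long edges can be taken at the middle, over the trough's inside.
- coupon_hole (a point): centre of the coupon's 12 mm through-hole, on the underside; 43 mm from the coupon's origin along its x
- coupon_spot (a point): centre of the ring mark printed on the coupon's upper face (thin black ring 16 mm across with four ticks); at x = -20 mm, y = 0, z = 5 mm of the coupon
- stand: tilting coupon stand fixed on the bench: round base 92 mm across, 16 mm high, with a 16 mm post that carries the table. Origin: centre of the base's underside; the table's slope rises toward the stand's +x.
- table: sloping aluminium table of the stand, fixed at 20 degrees to the bench, 120 x 30 x 6 mm (narrower than the coupon, so fingers pass beside it). Origin: on its upper face at the peg's foot, 40 mm from the stand's origin along the stand's x, 107 mm above the bench; x points up the slope, z square out of the face along the peg. It reaches from x = -103 to 17 mm, y = -15 to 15 mm.
- peg_tip (a point): tip of the steel hanging peg: 7 mm across, standing 26 mm square out of the table's face, its last 6 mm tapered to 2.4 mm
- holder: pen holder fixed on the bench: black foot 80 mm across, 10 mm high, with an upright aluminium tube of 33 mm outside and 22 mm inside diameter whose rim is 75 mm above the bench. Origin: centre of its underside.
- gauge: pen-type coating gauge, 143 mm long, 0.12 kg. Origin: centre of the foot with the sleeve out; z runs up to the case. Grey case 32 (x) x 26 (y) mm from z = 62 to 143 mm, display on its -x face; below it a barrel 18 mm across, then the steel spring sleeve. It starts upright in the holder, the case's shoulder on the rim, its foot 13 mm above the bench; draw it straight up over 62 mm to free it.
- gauge_foot (a point): centre of the flat foot of the spring sleeve, 10 mm across; moves up with the sleeve
- sleeve (a joint): how far the spring sleeve is pushed into the gauge, m: 0 = fully out, 0.010 = hard stop. It springs back; pushing takes 0.8 N to start and 0.4 N more for each mm (2.8 N at halfway).
- carton: bystander: small red carton, 86 x 55 x 115 mm, loose, standing at the back left
- redcap: bystander: small white bottle with a red cap, 35 mm across, 74 mm high, loose, behind the stand
- amber: bystander: brown bottle with a black cap, 54 mm across, 118 mm high, loose, at the back right
- dropper: bystander: white bottle with a blue cap, 42 mm across, 96 mm high, loose, at the back right
- marker: bystander: black lab marker, 137 mm long, 14 mm thick, lying loose at the front of the work, left
- clip: bystander: green bag clip, 25 x 72 x 13 mm, lying loose at the front of the work, middle
Things that resemble listed ones, but are neither listed nor needed, are in the scene too. There is more than one size of the gauge; the one meant has the size given above. There is more than one size of the coupon; the job needs the smaller.

How it is judged:
On the way, in this order (a step that is already met when the one before it is completed fails the run):
1. the coupon hangs by its hole on the peg, flat on the table with the ring mark up, and is let go (x of coupon_hole in the frame of table between -0.005 and 0.005 m and y of coupon_hole in the frame of table between -0.005 and 0.005 m and z of coupon_hole in the frame of table between -0.003 and 0.004 m and angle between the z axis of coupon and the z axis of table, either way round below 0.1 rad and angle between the x axis of coupon and the x axis of table, either way round below 0.35 rad and angle between coupon's own z axis and vertical below 1 rad and x of coupon_spot in the frame of table below -0.04 m and contact force between coupon and the fingers below 0.1 N), for 0.3 s.
2. the gauge is drawn out of its holder and held clear, its sleeve out (height (world z) of gauge above 0.085 m and contact force between gauge and the fingers above 1 N and contact force between gauge and holder below 0.1 N and value of joint sleeve below 0.0015 m), for 0.1 s.
At the end, for the whole second after the job is handed in: Coupon on the peg (hole within 5 mm of its foot), flat on the table within 0.10 rad, length down the slope within 0.35 rad, mark up, let go. Gauge still gripped: foot within 7 mm of the mark, square within 0.14 rad, sleeve 2.5 to 7.5 mm in, 0.8 to 7 N on the coupon, both at rest (all of step 1 and distance between gauge_foot and coupon_spot below 0.007 m and angle between the z axis of gauge and the z axis of coupon, either way round below 0.14 rad and angle between gauge's own z axis and vertical below 1 rad and value of joint sleeve between 0.0025 and 0.0075 m and contact force between gauge and coupon between 0.8 and 7 N and contact force between gauge and the fingers above 1 N and linear speed of each of gauge, coupon below 0.02 m/s); the arm keeps its last pose, push and grip.
It fails at once if the gauge is pressed hard on the coupon (over 15 N) (contact force between gauge and coupon above 15 N).
It fails at once if a bystander is shifted by more than 3 cm (distance of any of carton, redcap, amber, dropper, marker, clip from where it was at the start of the episode above 0.03 m).
It also fails if it takes over 54 s, if anything falls off the work surface, if the arm or the gripper's body presses on something with over 40 N, if the wrist force passes 120 N, or if a joint passes its speed limit or range.

## Working session

There is one attempt and no reset: what is moved stays moved. The work goes in short steps, Python scripts to look and compute and a shell command to move; the robot and the scene stay as the last step left them, time stands still between calls to the robot, and variables do not carry over. Pictures are saved under pics/ and viewed, at most 13 in all, crops included, and the job is handed in when it is done.

```bash
mkdir -p pics; ls; cat > h.py <<'E'
import numpy as np, cv2
from station import manip, cams, masks_of
from scipy.spatial.transform import Rotation as Ro
def world(f,m):
    v,u=np.nonzero(m&(f["range_z"]>0)); z=f["range_z"][v,u]
    P=np.c_[(u-f["cx"])/f["fx"]*z,(v-f["cy"])/f["fy"]*z,z]
    return (P-f["t"])@f["R"], np.c_[u,v]
def proj(f,X):
    c=np.atleast_2d(X)@f["R"].T+f["t"]; return np.c_[c[:,0]/c[:,2]*f["fx"]+f["cx"],c[:,1]/c[:,2]*f["fy"]+f["cy"]]
def rot(s): q=s["tool_rot"]; return Ro.from_quat([q[1],q[2],q[3],q[0]])
E
python3 - <<'E'
from h import *
a=cams.grab_frame("scene"); b=cams.grab_frame("top")
cv2.imwrite("pics/scene.png",a["color"]);cv2.imwrite("pics/top.png",b["color"])
print(manip.state())
for n,f in(("scene",a),("top",b)):
  for t in("trough","coupon","stand","table","holder","gauge","coupon_spot","peg_tip","carton","redcap","amber","dropper","marker","clip"):
    for d in masks_of(n,t):
      P,_=world(f,d["mask"])
      if len(P): print(n,t,round(d["conf"],2),np.round(d["location"]),len(P),np.median(P,0).round(3),np.percentile(P,2,0).round(3),np.percentile(P,98,0).round(3))
E
```

```text
pics
{'time_s': 0.1, 'joint_pos': array([-1.45310217e+00,  2.21165747e-01,  1.52751773e+00,  1.02672622e-05,
        1.39468590e+00, -1.26088058e-01]), 'dq': array([-0.00075816, -0.0030173 , -0.0038247 ,  0.00077961,  0.00017736,
        0.0018942 ]), 'effort': array([-6.53625666e-04, -4.98243213e+01, -3.90546620e+01, -3.22031956e-04,
        5.76595528e-03,  6.62990985e-06]), 'ee_pos': array([ 0.15080591, -0.60601198,  0.25528601]), 'tool_rot': array([-8.88331363e-04,  9.92580190e-01,  1.21588555e-01,  8.78177494e-06]), 'wrist_force': array([-0.03796954, -0.11310095, -0.77074116]), 'moment': array([-0.03376988,  0.02650763, -0.01801016]), 'gripper_force': 0.0, 'gripper_width': 0.08543059139079673}
scene trough 0.7 [347. 202.] 286 [ 0.451 -0.209  0.013] [ 0.405 -0.293 -0.003] [ 0.484 -0.166  0.032]
scene trough 0.23 [250. 264.] 400 [0.467 0.27  0.01 ] [0.442 0.231 0.   ] [0.506 0.297 0.071]
scene coupon 0.66 [404. 215.] 135 [ 0.234 -0.302  0.005] [ 0.208 -0.344 -0.002] [ 0.26  -0.273  0.008]
scene coupon 0.61 [348. 197.] 199 [ 0.443 -0.22   0.031] [ 0.388 -0.259 -0.002] [ 0.52  -0.19
[... 3101 characters left out ...]
.073] [0.617 0.037 0.115]
top redcap 0.61 [273. 141.] 187 [0.589 0.136 0.056] [0.579 0.122 0.001] [0.613 0.154 0.08 ]
top amber 0.77 [408. 151.] 454 [ 0.578 -0.239  0.091] [ 0.56  -0.268  0.011] [ 0.607 -0.221  0.123]
top dropper 0.64 [433. 151.] 280 [ 0.58  -0.311  0.069] [ 0.568 -0.331  0.007] [ 0.599 -0.299  0.101]
top marker 0.69 [288. 212.] 204 [0.407 0.086 0.013] [0.392 0.023 0.006] [0.423 0.149 0.018]
top clip 0.69 [197. 144.] 1070 [0.569 0.319 0.115] [0.534 0.3   0.011] [0.617 0.353 0.12 ]
top clip 0.68 [346. 210.] 193 [ 0.423 -0.077  0.011] [ 0.403 -0.106  0.005] [ 0.441 -0.049  0.015]
top clip 0.58 [431. 153.] 325 [ 0.581 -0.312  0.068] [ 0.568 -0.341  0.002] [ 0.602 -0.299  0.1  ]
```

```bash
python3 - <<'E'
import cv2
a=cv2.imread("pics/top.png")[110:330,180:480]; cv2.imwrite("pics/topc.png",cv2.resize(a,None,fx=2.6,fy=2.6,interpolation=cv2.INTER_CUBIC))
E
```

```text
(no output)
```

View pics/topc.png

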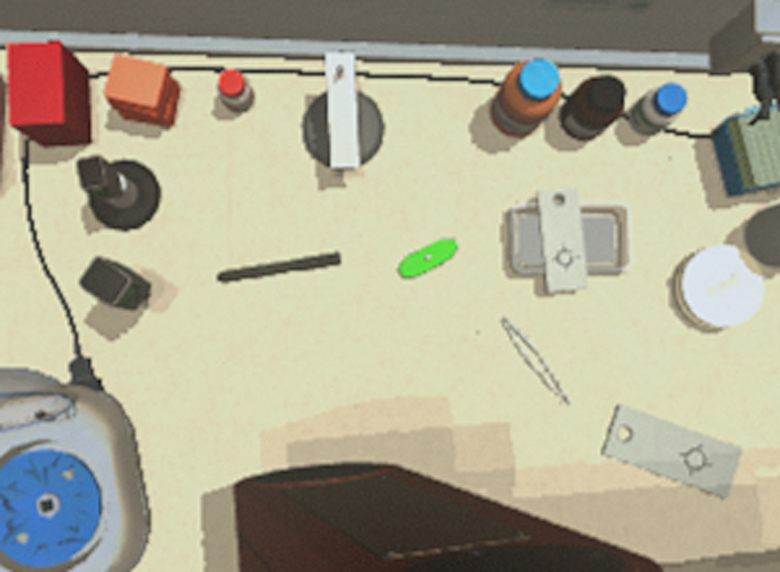

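View pics/scene.png

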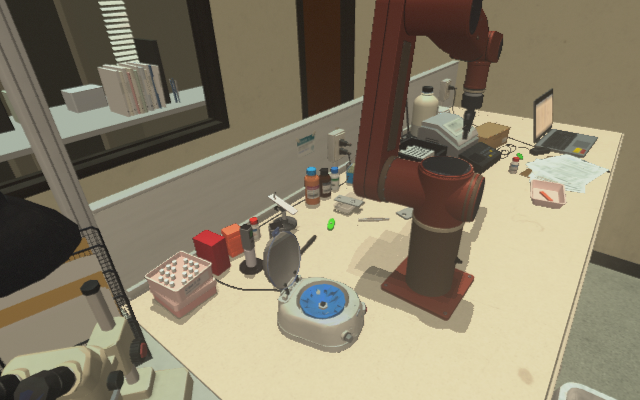

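The top crop shows the smaller coupon on the trough (hole at crop (559,200), ring at (565,257)). The table's peg is at (340,72), at the far end, and the upright gauge sits in its holder near (97,180). The scene view confirms the layout. Next I compute the coarse poses.

```bash
python3 - <<'E'
from h import *
f=cams.grab_frame("top"); w=cams.grab_frame("wrist"); s=manip.state(); T=rot(s).as_matrix()
print("cam in tool R",(w["R"]@T).round(3).tolist(),"pos",(T.T@(-w["R"].T@w["t"]-s["ee_pos"])).round(4),w["fx"],w["cx"],w["cy"])
def rect(P):
  r=cv2.minAreaRect((P[:,:2]*1000).astype(np.float32)); return np.round(r[0],1),np.round(r[1],1),r[2],np.median(P[:,2]).round(4)
for t in("coupon","gauge","peg_tip","stand"):
  for d in masks_of("top",t):
    if d["conf"]<.5: continue
    P,uv=world(f,d["mask"])
    if t=="coupon": P=P[abs(P[:,2]-np.median(P[:,2]))<.006]
    if t=="gauge": P=P[P[:,2]>np.percentile(P[:,2],98)-.012]
    if t=="peg_tip":
      P=P[P[:,2]>.06]; c=np.linalg.lstsq(np.c_[P,np.ones(len(P))][:,[0,1,3]],P[:,2],rcond=None)[0]; print("plane",c, "maxz",P[:,2].max(),P[P[:,2].argmax()])
    print(t,d["conf"],*rect(P),len(P))
# top-crop features at plane heights
def at(u,v,z):
  o=-f["R"].T@f["t"]; r=f["R"].T@np.array([(u-f["cx"])/f["fx"],(v-f["cy"])/f["fy"],1]); return (o+r*(z-o[2])/r[2]).round(4)
g=lambda x,y:(180+x/2.6,110+y/2.6)
print("hole",at(*g(559,200),.033),"spot",at(*g(565,257),.033),"big hole",at(*g(625,433),.008),"spot",at(*g(695,458),.008))
E
```

```text
cam in tool R [[0.0, 1.0, 0.0], [-0.952, 0.0, -0.305], [-0.305, -0.0, 0.952]] pos [ 0.0778 -0.0003 -0.1176] 307.0440436056768 320.86047211416627 194.85313418440265
coupon 0.91 [ 220.5 -349. ] [146.3  58.1] 72.59503173828125 0.0075 996
coupon 0.6 [ 444.9 -220.2] [109.5  45. ] 6.4634318351745605 0.0343 595
gauge 0.88 [375.7 233.2] [42.1 32.9] 58.4790153503418 0.1893 231
gauge 0.73 [482.1 259.8] [32.2 26.1] 15.317176818847656 0.1564 132
gauge 0.51 [ 446.1 -219.6] [107.2  44.1] 5.495131969451904 0.0343 556
plane [ 0.37691253  0.02767    -0.11963024] maxz 0.13502719207871977 [0.59639329 0.02401384 0.13502719]
peg_tip 0.81 [565.3  19.6] [110.1  27.6] 3.822310209274292 0.0928 416
plane [ 0.29958776  0.88630057 -0.28993181] maxz 0.10570182468984922 [0.46497486 0.26608541 0.10570182]
peg_tip 0.5 [476.  251.8] [14.5 33.1] 61.41878890991211 0.0755 34
stand 0.63 [563.7  21.4] [97.1 88.2] 44.72332000732422 0.0767 867
stand 0.51 [ 444.8 -219.9] [109.5  46.5] 7.599607467651367 0.0342 613
hole [ 0.4856 -0.2182  0.033 ] spot [ 0.4237 -0.2253  0.033 ] big hole [ 0.2364 -0.2973  0.008 ] spot [ 0.2118 -0.3735  0.008 ]
```

```bash
python3 -m inch '{"dp":[[378,-303,55],[378,-303,55],[378,-303,55],[378,-303,55],[378,-303,55],[378,-303,55],[378,-303,55],[378,-303,55],[378,-303,55],[378,-303,55],[378,-303,55],[378,-303,55]],"delta_rot":[[0,0,0.132],[0,0,0.132],[0,0,0.132],[0,0,0.132],[0,0,0.132],[0,0,0.132],[0,0,0.132],[0,0,0.132],[0,0,0.132],[0,0,0.132],[0,0,0.132],[0,0,0.132]],"gripper":[62,62,62,62,62,62,62,62,62,62,62,62]}' 40
cat > look.py <<'E'
from h import *
import sys
f=cams.grab_frame("wrist"); s=manip.state(); T=rot(s).as_matrix()
print(s["ee_pos"].round(4),s["gripper_width"],"x dir yaw",np.degrees(np.arctan2(T[1,0],T[0,0])),"z",T[:,2].round(3),"F",s["wrist_force"].round(2))
cv2.imwrite(f"pics/{sys.argv[1]}.png",f["color"]); np.savez(f"{sys.argv[1]}.npz",**f)
for t in sys.argv[2:]:
  for d in masks_of("wrist",t):
    P,uv=world(f,d["mask"])
    if not len(P): continue
    z=np.median(P[:,2]); Q=P[abs(P[:,2]-z)<.006] if t in("coupon","gauge") else P
    if t=="gauge": Q=P[P[:,2]>np.percentile(P[:,2],98)-.008]
    r=cv2.minAreaRect((Q[:,:2]*1000).astype(np.float32)); print(t,round(d["conf"],2),np.round(d["location"]),np.round(r[0],1),np.round(r[1],1),round(r[2],1),"z",z.round(4),len(P))
E
python3 look.py w1 coupon coupon_spot trough
```

```text
time_s: 3.3
ee_pos: [0.444, -0.2224, 0.2015]
tool_rot: [0.0, 0.998, 0.055, 0.0]
wrist_force: [0.7, -0.3, 0.2]
gripper_width: 0.062
gripper_force: 0.0
[ 0.4441 -0.2222  0.2014] 0.06185064151527001 x dir yaw 6.297211208841054 z [ 0. -0. -1.] F [-0.88  0.67 -0.45]
coupon 0.94 [318. 179.] [ 441.8 -221.6] [110.4  44.4] 7.0 z 0.0329 4826
coupon 0.79 [376. 340.] [ 219.8 -351.9] [148.4  52.6] 71.7 z 0.0063 1525
coupon_spot 0.68 [374. 338.] [ 292.5 -295.8] [344.2 122.5] 36.1 z 0.0062 1511
coupon_spot 0.61 [319. 180.] [ 441.8 -221.7] [110.3  44.1] 6.7 z 0.0329 4832
trough 0.7 [353. 181.] [ 445.5 -232.6] [ 77.8 132.4] 2.3 z 0.0098 6713
trough 0.32 [185. 183.] [419.3 -79.3] [26.3 70.8] 29.3 z 0.0098 1407
```

View pics/w1.png

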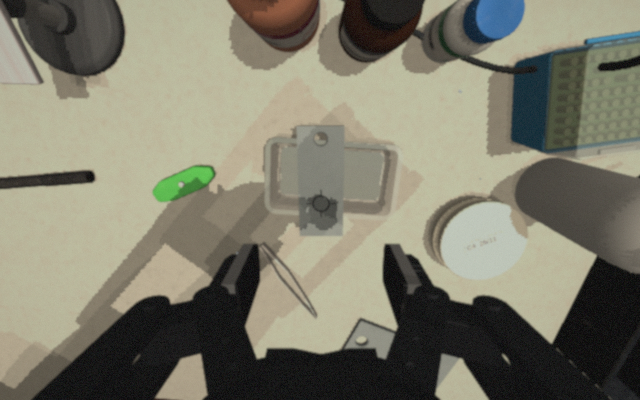

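The wrist view shows the coupon centred at about (320,180), with its hole at (320,138) and ring at (321,204). The trough sits around it and is free of obstructions. Now I descend and grip.

```bash
python3 -m inch '{"dp":[[-2,-1,60],[-2,-1,110],[-2,-1,140],[-2,-1,150],[-2,-1,157],[-2,-1,157],[-2,-1,157],[-2,-1,157],[-2,-1,157],[-2,-1,157],[-2,-1,157]],"delta_rot":[[0,0,-0.01],[0,0,-0.01],[0,0,-0.01],[0,0,-0.01],[0,0,-0.01],[0,0,-0.01],[0,0,-0.01],[0,0,-0.01],[0,0,-0.01],[0,0,-0.01],[0,0,-0.01]],"gripper":[52,52,52,52,52,52,52,38,38,38,38]}' 40
```

```text
time_s: 4.88
ee_pos: [0.4433, -0.2211, 0.0457]
tool_rot: [0.001, 0.998, 0.061, 0.001]
wrist_force: [-0.7, 0.5, 6.3]
gripper_width: 0.0426
gripper_force: 40.3
```

```bash
python3 -m inch '{"dp":[[0,0,-25],[0,0,-70],[0,0,-120],[12,-60,-137],[24,-120,-137],[36,-180,-137],[47,-229,-137],[47,-229,-137],[47,-229,-137],[47,-229,-137],[47,-229,-137],[47,-229,-137]],"delta_rot":[[0,0,0],[0,0,0],[0,0,0],[0,0,0],[-0.002,0.1,0.015],[-0.005,0.2,0.03],[-0.007,0.28,0.042],[-0.009,0.349,0.052],[-0.009,0.349,0.052],[-0.009,0.349,0.052],[-0.009,0.349,0.052],[-0.009,0.349,0.052]],"gripper":[38,38,38,38,38,38,38,38,38,38,38,38]}'
python3 look.py w2 coupon peg_tip
```

```text
time_s: 6.38
ee_pos: [0.4616, 0.012, 0.1813]
tool_rot: [-0.006, 0.984, 0.034, 0.173]
wrist_force: [-0.0, 0.8, -0.3]
gripper_width: 0.0427
gripper_force: 41.2
[0.4615 0.0121 0.1812] 0.042570599445698735 x dir yaw 3.9127705081701007 z [ 0.341  0.024 -0.94 ] F [-0.19 -0.18  0.04]
coupon 0.7 [320. 250.] [479.3  14. ] [48.9 44.5] 2.2 z 0.1726 17346
```

View pics/w2.png

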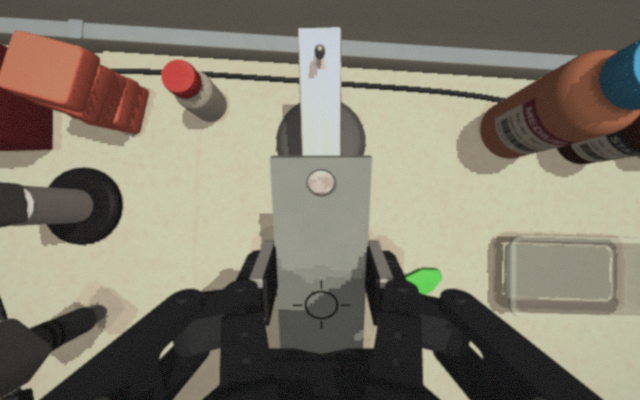

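Wrist view: the coupon is gripped squarely, with its hole at (321,182) and ring at (321,304). The table is ahead, with the peg tip at about (319,48). Next I measure both in the tool frame.

```bash
cat > m.py <<'E'
from h import *
f=dict(np.load("w2.npz")); s=manip.state(); T=rot(s).as_matrix()
def tool(box):
  m=np.zeros((400,640),bool); u0,v0,u1,v1=box; m[v0:v1,u0:u1]=1
  P,uv=world(f,m); return (P-s["ee_pos"])@T*1000,uv
def plane(P,keep=2):
  for _ in range(4):
    c=np.linalg.lstsq(np.c_[P[:,:2],np.ones(len(P))],P[:,2],rcond=None)[0]; r=P[:,2]-np.c_[P[:,:2],np.ones(len(P))]@c; P=P[abs(r)<max(keep,1.5*np.std(r))]
  return c,P
cz,P=plane(tool((282,205,360,285))[0]); print("coupon top plane",cz.round(4))
Q,uv=tool((270,150,375,290)); Q=Q[abs(Q[:,2]-np.c_[Q[:,:2],np.ones(len(Q))]@cz)<4]; r=cv2.minAreaRect(Q[:,:2].astype(np.float32)); print("coupon pts x",np.percentile(Q,[.5,99.5],axis=0).round(1).tolist())
ct,P=plane(tool((303,70,336,150))[0]); print("table plane",ct.round(4))
Q,uv=tool((290,20,350,154)); r=Q[:,2]-np.c_[Q[:,:2],np.ones(len(Q))]@ct; K=Q[abs(r)<4]; print("table ext",np.percentile(K,[.5,99.5],axis=0).round(1).tolist())
rc=cv2.minAreaRect(K[:,:2].astype(np.float32)); print(rc)
p=(r<-6)&(uv[:,1]<80); print("peg pts",len(Q[p]),[(*q.round(1),) for q in Q[p][:25]],uv[p][:25].tolist())
def ray(u,v,c):
  o=T.T@(-f["R"].T@f["t"]-s["ee_pos"])*1000; d=T.T@f["R"].T@np.array([(u-f["cx"])/f["fx"],(v-f["cy"])/f["fy"],1])
  k=(c[0]*o[0]+c[1]*o[1]+c[2]-o[2])/(d[2]-c[0]*d[0]-c[1]*d[1]); return (o+k*d).round(1)
print("hole top",ray(321,182,cz),"spot",ray(321,304,cz)); c2=ct.copy(); c2[2]-=26; print("peg tip",ray(319.5,46,c2))
E
python3 m.py; python3 - <<'E'
import cv2
a=cv2.imread("pics/w2.png")[15:210,255:385]; cv2.imwrite("pics/w2c.png",cv2.resize(a,None,fx=3,fy=3,interpolation=cv2.INTER_CUBIC))
E
```

```text
coupon top plane [-1.10000e-03  6.00000e-04  1.26498e+01]
coupon pts x [[-12.5, -22.0, 10.3], [53.5, 21.8, 15.5]]
table plane [-8.000000e-04  5.300000e-03  1.181131e+02]
table ext [[36.6, -15.8, 116.2], [123.6, 14.0, 120.0]]
((80.2472152709961, -0.8456792831420898), (30.05524444580078, 87.92939758300781), 89.19681549072266)
peg pts 123 [(np.float64(109.9), np.float64(-2.3), np.float64(97.1)), (np.float64(109.9), np.float64(-1.7), np.float64(97.4)), (np.float64(109.7), np.float64(-1.1), np.float64(95.4)), (np.float64(109.8), np.float64(-0.4), np.float64(96.4)), (np.float64(110.1), np.float64(0.2), np.float64(98.1)), (np.float64(109.3), np.float64(-3.0), np.float64(96.6)), (np.float64(109.0), np.float64(-2.3), np.float64(94.6)), (np.float64(109.0), np.float64(-1.7), np.float64(94.9)), (np.float64(108.8), np.float64(-1.1), np.float64(93.4)), (np.float64(109.0), np.float64(-0.4), np.float64(94.5)), (np.float64(108.9), np.float64(0.2), np.float64(94.4)), (np.float64(109.5), np.float64(0.8), np.float64(97.9)), (np.float64(108.8), np.float64(-3.6), np.float64(97.7)), (np.float64(108.4), np.
[... 312 characters left out ...]
.9)), (np.float64(108.4), np.float64(0.8), np.float64(94.6)), (np.float64(108.7), np.float64(1.5), np.float64(96.5)), (np.float64(108.0), np.float64(-3.6), np.float64(95.7)), (np.float64(107.8), np.float64(-3.0), np.float64(94.3)), (np.float64(107.6), np.float64(-2.3), np.float64(93.3)), (np.float64(107.3), np.float64(-1.7), np.float64(90.9))] [[317, 44], [318, 44], [319, 44], [320, 44], [321, 44], [316, 45], [317, 45], [318, 45], [319, 45], [320, 45], [321, 45], [322, 45], [315, 46], [316, 46], [317, 46], [318, 46], [319, 46], [320, 46], [321, 46], [322, 46], [323, 46], [315, 47], [316, 47], [317, 47], [318, 47]]
hole top [42.3  0.1 12.6] spot [-21.4   0.1  12.7]
peg tip [108.   -0.7  92. ]
```

View pics/w2c.png

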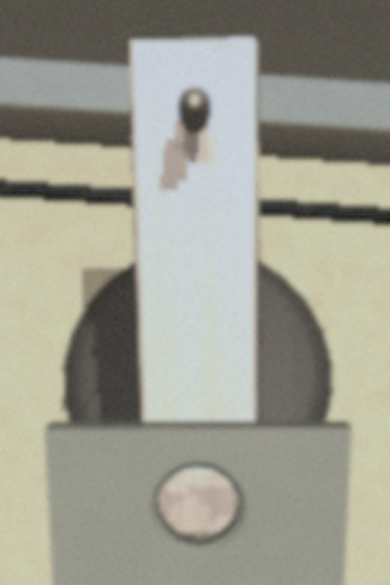

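The crop shows the peg tip at about full-frame pixel (320,47) and the hole centre at (321,182). I move to just above the peg and look through the hole.

```bash
python3 -m inch '{"dp":[[40,0,20],[65.5,-0.8,50],[65.5,-0.8,66],[65.5,-0.8,66],[65.5,-0.8,66],[65.5,-0.8,66]],"delta_rot":[[0,0,0],[0,0,0],[0,0,0],[0,0,0],[0,0,0],[0,0,0]],"gripper":[38,38,38,38,38,38]}'
python3 look.py w3
python3 - <<'E'
import cv2
a=cv2.imread("pics/w3.png")[120:330,255:385]; cv2.imwrite("pics/w3c.png",cv2.resize(a,None,fx=2.8,fy=2.8,interpolation=cv2.INTER_CUBIC))
E
```

```text
time_s: 7.28
ee_pos: [0.5454, 0.019, 0.1428]
tool_rot: [-0.006, 0.984, 0.034, 0.174]
wrist_force: [-0.4, 0.5, 0.3]
gripper_width: 0.0428
gripper_force: 41.2
[0.5454 0.0191 0.1428] 0.04257981948955661 x dir yaw 3.9669873534296345 z [ 0.343  0.024 -0.939] F [-0.2   0.93 -1.93]
```

View pics/w3c.png

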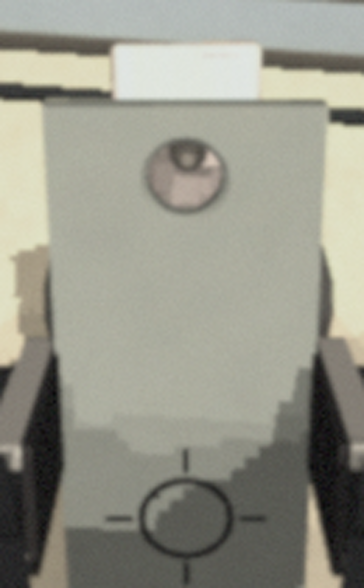

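Through the hole, the peg tip shows at pixel (321.4,174.3). Perfect alignment predicts 174.6, so the fit is good. I lower it now.

```bash
python3 -m inch '{"dp":[[0,0,10],[0,0,20],[0,0,28],[0,0,32],[0,0,34],[0,0,34],[0,0,34]],"delta_rot":[[0,0,0],[0,0,0],[0,0,0],[0,0,0],[0,0,0],[0,0,0],[0,0,0]],"gripper":[38,38,38,38,38,38,38]}'
python3 look.py w4 coupon
python3 - <<'E'
import cv2
a=cv2.imread("pics/w4.png")[120:330,255:385]; cv2.imwrite("pics/w4c.png",cv2.resize(a,None,fx=2.8,fy=2.8,interpolation=cv2.INTER_CUBIC))
E
```

```text
time_s: 8.2
ee_pos: [0.5569, 0.02, 0.11]
tool_rot: [-0.006, 0.984, 0.034, 0.174]
wrist_force: [1.0, -0.3, -0.6]
gripper_width: 0.0429
gripper_force: 41.2
[0.5569 0.02   0.11  ] 0.04274540119774174 x dir yaw 3.9674550818178553 z [ 0.342  0.024 -0.94 ] F [-0.43  1.21 -0.75]
```

View pics/w4c.png

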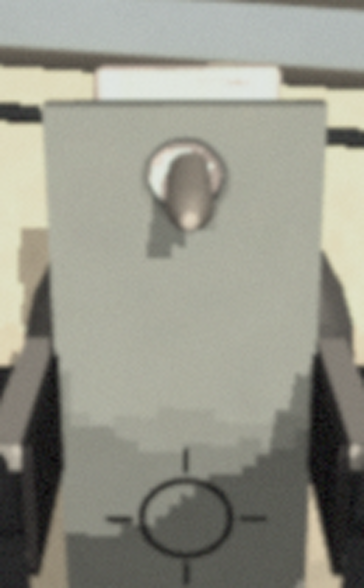

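The peg stands through the hole with no contact force. I release and back off.

```bash
python3 -m inch '{"dp":[[0,0,0.5],[0,0,0.5],[0,0,0.5],[0,0,0.5],[0,0,0.5],[0,0,-20],[0,0,-50],[-20,0,-90],[-30,0,-100],[-30,0,-100],[-30,0,-100]],"delta_rot":[[0,0,0],[0,0,0],[0,0,0],[0,0,0],[0,0,0],[0,0,0],[0,0,0],[0,0,0],[0,0,0],[0,0,0],[0,0,0]],"gripper":[60,60,60,60,60,60,60,60,60,60,60]}'
python3 look.py w5 coupon coupon_spot peg_tip
```

```text
time_s: 9.68
ee_pos: [0.4947, 0.0156, 0.1931]
tool_rot: [-0.006, 0.984, 0.034, 0.173]
wrist_force: [0.4, -0.2, 0.4]
gripper_width: 0.0596
gripper_force: 0.0
[0.4946 0.0157 0.1929] 0.05970866453826987 x dir yaw 3.9582604501575207 z [ 0.34   0.024 -0.94 ] F [ 0.49 -0.18 -0.8 ]
coupon 0.73 [318. 158.] [563.3  21. ] [41.  44.1] 4.2 z 0.0981 8098
coupon_spot 0.96 [323. 158.] [572.8  23.4] [132.3  66.2] 2.3 z 0.0983 8043
coupon_spot 0.44 [ 17. 248.] [482.3 247.8] [31.8  7.1] 14.6 z 0.0947 1603
peg_tip 0.94 [322.  89.] [576.9  21.4] [140.3  33.2] 1.2 z 0.1115 512
```

View pics/w5.png

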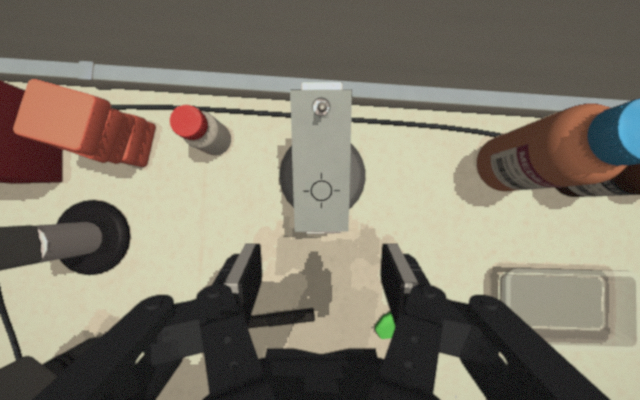

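The coupon hangs on the peg, flat and mark up: ring at (321,190), peg tip at (321,107). I measure the ring in world coordinates and work out the move to the gauge.

```bash
cat > go.py <<'E'
from h import *
def down(yaw,tilt=0):  # tool rotation: tool z down tilted, yaw deg
    return Ro.from_euler("z",yaw,degrees=True)*Ro.from_euler("y",-tilt)*Ro.from_matrix(np.diag([1.,-1,-1]))
def delta(p,R):
    s=manip.state(); T=rot(s); return (T.inv().apply(np.array(p)-s["ee_pos"])*1000).round(1), (T.inv()*R).as_rotvec().round(3)
E
python3 - <<'E'
from go import *
f=dict(np.load("w5.npz"))
m=np.zeros((400,640),bool); m[125:228,302:342]=1
P,_=world(f,m)
for _ in range(4):
  c=np.linalg.lstsq(np.c_[P[:,:2],np.ones(len(P))],P[:,2],rcond=None)[0]; r=P[:,2]-np.c_[P[:,:2],np.ones(len(P))]@c; P=P[abs(r)<.003]
n=np.array([-c[0],-c[1],1]); n/=np.linalg.norm(n); print("normal",n.round(4),"tilt deg",np.degrees(np.arccos(n[2])))
g=cv2.cvtColor(f["color"],cv2.COLOR_BGR2GRAY)
sub=g[170:212,300:342]; t=cv2.resize(sub,None,fx=4,fy=4,interpolation=cv2.INTER_CUBIC)
h=cv2.HoughCircles(cv2.medianBlur(t,5),cv2.HOUGH_GRADIENT,1,200,param1=80,param2=12,minRadius=30,maxRadius=60); print("hough",h)
def ray(u,v):
  o=-f["R"].T@f["t"]; d=f["R"].T@np.array([(u-f["cx"])/f["fx"],(v-f["cy"])/f["fy"],1]); k=(c[0]*o[0]+c[1]*o[1]+c[2]-o[2])/(d[2]-c[0]*d[0]-c[1]*d[1]); return (o+k*d).round(4)
print("spot",ray(321,190)); 
if h is not None: print("spot h",ray(300+h[0,0,0]/4,170+h[0,0,1]/4))
print(delta([.482,.260,.320],down(15.3)))
E
```

```text
normal [-0.3409 -0.0274  0.9397] tilt deg 20.00134632772996
hough [[[85.5 83.5 44.1]]]
spot [0.5407 0.0191 0.0898]
spot h [0.5401 0.0187 0.0896]
(array([  47.5, -244.6, -118.1]), array([ 0.034, -0.347, -0.196]))
```

```bash
python3 -m inch '{"dp":[[0,0,-50],[10,-40,-90],[20,-95,-118],[30,-150,-118],[40,-200,-118],[47.5,-244.6,-118],[47.5,-244.6,-118],[47.5,-244.6,-118],[47.5,-244.6,-118],[47.5,-244.6,-118]],"delta_rot":[[0,0,0],[0.006,-0.07,-0.04],[0.012,-0.14,-0.08],[0.02,-0.21,-0.12],[0.027,-0.28,-0.16],[0.034,-0.347,-0.196],[0.034,-0.347,-0.196],[0.034,-0.347,-0.196],[0.034,-0.347,-0.196],[0.034,-0.347,-0.196]],"gripper":[60,60,60,60,60,60,60,60,60,60]}'
python3 look.py w6 gauge holder
```

```text
time_s: 11.12
ee_pos: [0.4819, 0.2589, 0.3211]
tool_rot: [0.0, 0.991, 0.132, 0.001]
wrist_force: [0.2, 0.1, -0.8]
gripper_width: 0.0605
gripper_force: 0.0
[0.4819 0.2591 0.3212] 0.05995283032689617 x dir yaw 15.232224482441476 z [ 0.002  0.    -1.   ] F [-0.83 -0.03  0.59]
gauge 0.76 [317. 279.] [374.3 232.6] [39.9 31.3] 58.5 z 0.1644 3378
gauge 0.65 [318. 178.] [480.1 259.2] [31.  24.7] 15.6 z 0.155 1105
holder 0.93 [322. 149.] [483.2 260.1] [68.7 79.7] 15.3 z 0.0096 1646
```

View pics/w6.png

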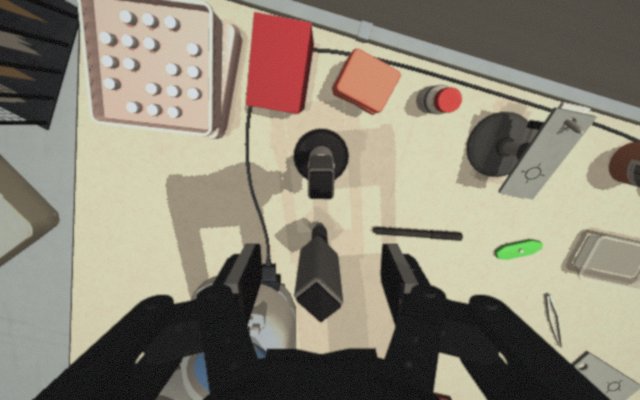

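Wrist view: the wanted gauge is in its holder at (320,180). The larger look-alike is at (320,290) and stays clear of the gripper. I descend, grip and draw it up.

```bash
python3 -m inch '{"dp":[[-1.7,-0.6,60],[-1.7,-0.6,120],[-1.7,-0.6,160],[-1.7,-0.6,180],[-1.7,-0.6,190],[-1.7,-0.6,190],[-1.7,-0.6,190],[-1.7,-0.6,190],[-1.7,-0.6,190],[-1.7,-0.6,190],[-1.7,-0.6,190],[-1.7,-0.6,190]],"delta_rot":[[0,0,0],[0,0,0],[0,0,-0.004],[0,0,-0.004],[0,0,-0.004],[0,0,-0.004],[0,0,-0.004],[0,0,-0.004],[0,0,-0.004],[0,0,-0.004],[0,0,-0.004],[0,0,-0.004]],"gripper":[60,60,60,60,60,60,20,20,20,20,20,20]}' 50
```

```text
time_s: 12.78
ee_pos: [0.4811, 0.2603, 0.132]
tool_rot: [-0.0, 0.991, 0.135, 0.002]
wrist_force: [-0.3, -0.2, 5.9]
gripper_width: 0.0252
gripper_force: 51.5
```

```bash
python3 -m inch '{"dp":[[0,0,-15],[0,0,-35],[0,0,-60],[0,0,-90],[0,0,-120],[0,0,-135],[0,0,-135],[0,0,-135]],"delta_rot":[[0,0,0],[0,0,0],[0,0,0],[0,0,0],[0,0,0],[0,0,0],[0,0,0],[0,0,0]],"gripper":[20,20,20,20,20,20,20,20]}'
python3 look.py w7 gauge
python3 - <<'E'
from h import *
for c in("top","scene"):
  f=cams.grab_frame(c)
  for d in masks_of(c,"gauge"):
    P,_=world(f,d["mask"])
    print(c,round(d["conf"],2),np.round(d["location"]),len(P),np.percentile(P,[2,50,98],axis=0).round(3).tolist())
  np.savez(c+"7.npz",**f)
print(manip.state()["ee_pos"])
E
```

```text
time_s: 13.78
ee_pos: [0.4793, 0.2598, 0.2641]
tool_rot: [0.0, 0.991, 0.135, -0.001]
wrist_force: [-0.2, -0.4, -1.8]
gripper_width: 0.0255
gripper_force: 50.8
[0.4792 0.2598 0.2639] 0.025270262809966648 x dir yaw 15.538782517682028 z [-0.002 -0.001 -1.   ] F [ 0.58  0.04 -1.4 ]
gauge 0.82 [322. 286.] [478.6 260.1] [31.2 25.9] 15.2 z 0.2831 8585
gauge 0.55 [433. 249.] [404.2  85.9] [ 13.2 136.5] 11.2 z 0.0115 915
top 0.81 [224. 216.] 359 [[0.353, 0.208, 0.001], [0.374, 0.224, 0.185], [0.407, 0.277, 0.195]]
top 0.43 [208. 176.] 100 [[0.463, 0.245, 0.164], [0.469, 0.249, 0.238], [0.482, 0.263, 0.286]]
scene 0.9 [245. 208.] 409 [[0.459, 0.102, 0.041], [0.468, 0.264, 0.224], [0.654, 0.276, 0.287]]
scene 0.69 [273. 229.] 118 [[0.351, 0.216, 0.155], [0.371, 0.237, 0.186], [0.392, 0.257, 0.189]]
[0.47981117 0.25996756 0.26484983]
```

```bash
python3 - <<'E'
from go import *
f=dict(np.load("scene7.npz")); d=masks_of("scene","gauge")[0]; P,_=world(f,d["mask"]); P=P[(abs(P[:,0]-.47)<.03)&(abs(P[:,1]-.26)<.03)]
for a in np.arange(.14,.29,.02):
  q=P[(P[:,2]>=a)&(P[:,2]<a+.02)]; print(a.round(2),len(q),np.median(q,0).round(4) if len(q) else '')
n=np.array([-.3409,-.0274,.9397]); S=np.array([.5405,.0188,.0897]); R=down(np.degrees(np.arctan2(.0274,.3409)),np.radians(20))
print(R.as_matrix()[:,2]); tx=R.as_matrix()[:,0]
print(delta(S+.149*n+.001*tx,R))
E
```

```text
0.14 13 [0.4735 0.2638 0.1547]
0.16 32 [0.4717 0.2638 0.1708]
0.18 36 [0.4714 0.2648 0.1898]
0.2 53 [0.4691 0.2686 0.213 ]
0.22 76 [0.4651 0.2683 0.2293]
0.24 53 [0.4636 0.2653 0.249 ]
0.26 55 [0.4623 0.2639 0.2696]
0.28 38 [0.4657 0.2594 0.2852]
[ 0.34092071  0.02740166 -0.93969262]
(array([-55.3, 239.1,  35.1]), array([-0.033,  0.348,  0.189]))
```

```bash
python3 -m inch '{"dp":[[-10,50,0],[-22,110,0],[-34,170,0],[-45,220,10],[-55.3,239.1,25],[-55.3,239.1,35],[-55.3,239.1,35],[-55.3,239.1,35],[-55.3,239.1,35],[-55.3,239.1,35]],"delta_rot":[[0,0,0],[-0.007,0.07,0.04],[-0.014,0.15,0.08],[-0.02,0.22,0.12],[-0.027,0.3,0.16],[-0.033,0.348,0.189],[-0.033,0.348,0.189],[-0.033,0.348,0.189],[-0.033,0.348,0.189],[-0.033,0.348,0.189]],"gripper":[20,20,20,20,20,20,20,20,20,20]}'
python3 look.py w8 gauge coupon_spot
```

```text
time_s: 15.38
ee_pos: [0.4914, 0.0152, 0.2312]
tool_rot: [-0.007, 0.984, 0.04, 0.174]
wrist_force: [-0.5, -0.1, -2.2]
gripper_width: 0.0251
gripper_force: 50.7
[0.4912 0.0151 0.231 ] 0.025465965318771006 x dir yaw 4.649435798489883 z [ 0.342  0.028 -0.939] F [-0.53  0.91 -1.79]
gauge 0.79 [320. 284.] [484.8  14.9] [30.5 25.2] 3.9 z 0.2502 8363
gauge 0.68 [ 51. 361.] [423.6 147.1] [ 25.8 177.1] 28.6 z 0.1193 5615
coupon_spot 0.78 [323. 153.] [576.4  25.7] [121.6  52.6] 6.5 z 0.1007 4938
```

View pics/w8.png

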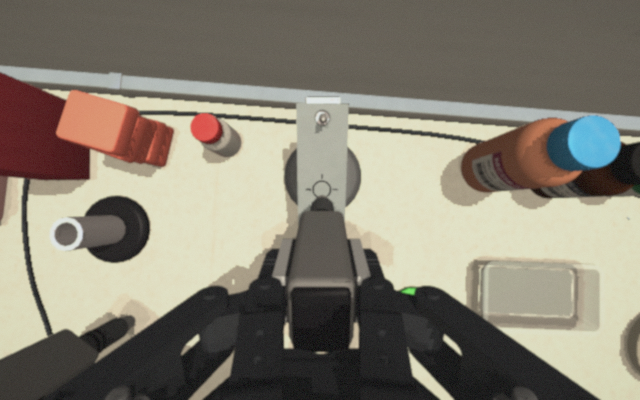

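The gauge is held above the ring (ring at about (321,188), foot front at about (321,200)). I check where the predicted foot and ring fall in the image.

```bash
python3 - <<'E'
from go import *
f=dict(np.load("w8.npz")); s=manip.state(); T=rot(s); p=s["ee_pos"]
pr=lambda q: proj(f,T.apply(np.array(q)/1000)+p).round(1)
print("foot c/front/barrel front",pr([-1,0,119]),pr([4,0,119]),"case top corners",pr([[15,13,-24],[15,-13,-24],[-17,13,-24],[-17,-13,-24]]).tolist(),"shoulder front",pr([[15,-13,57],[15,13,57]]).tolist())
m=np.zeros((400,640),bool); m[130:175,304:340]=1
P,_=world(f,m); P=(T.inv().apply(P-p))*1000
for _ in range(4):
  c=np.linalg.lstsq(np.c_[P[:,:2],np.ones(len(P))],P[:,2],rcond=None)[0]; r=P[:,2]-np.c_[P[:,:2],np.ones(len(P))]@c; P=P[abs(r)<3]
print("plane",c.round(4))
S=np.array([.5405,.0188,.0897]); print("S tool",(T.inv().apply(S-p)*1000).round(1),"S px",proj(f,S).round(1))
g=cv2.resize(f["color"][165:225,285:355],None,fx=8,fy=8,interpolation=cv2.INTER_CUBIC); cv2.imwrite("pics/w8c.png",g)
E
```

```text
foot c/front/barrel front [[321.3 198.9]] [[321.3 193.1]] case top corners [[358.6, 284.1], [285.2, 284.0], [355.4, 355.7], [288.1, 355.6]] shoulder front [[300.0, 206.3], [343.0, 206.3]]
plane [-3.100000e-03  2.700000e-03  1.496068e+02]
S tool [ -1.8   0.3 149.5] S px [[321.6 189.1]]
```

View pics/w8c.png

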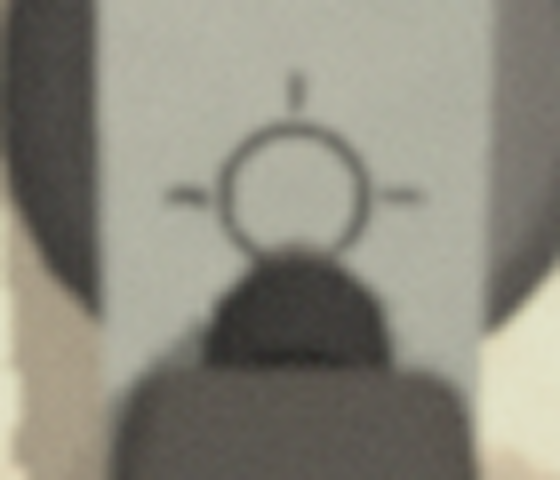

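Everything agrees within about 2 mm. I take a force baseline, then descend in steps.

```bash
cat > fz.py <<'E'
from h import *
n=np.array([-.3409,-.0274,.9397]); A=[]
for _ in range(8): cams.grab_frame("wrist"); A.append(manip.state()["wrist_force"])
A=np.array(A); s=manip.state(); print("F.n %.2f +- %.2f"%((A@n).mean(),(A@n).std()/8**.5),A.mean(0).round(2),"foot above S mm",((s["ee_pos"]-[.5405,.0188,.0897])@n*1000-119).round(2),s["time_s"])
E
python3 fz.py
python3 -m inch '{"dp":[[0,0,10],[0,0,20],[0,0,26],[0,0,29],[0,0,31],[0,0,33],[0,0,33],[0,0,33]],"delta_rot":[[0,0,0],[0,0,0],[0,0,0],[0,0,0],[0,0,0],[0,0,0],[0,0,0],[0,0,0]],"gripper":[20,20,20,20,20,20,20,20]}'
python3 fz.py
```

```text
F.n -1.42 +- 0.07 [-0.15 -0.09 -1.57] foot above S mm 30.49 15.925
time_s: 16.92
ee_pos: [0.5022, 0.0158, 0.1999]
tool_rot: [-0.007, 0.984, 0.04, 0.174]
wrist_force: [-2.6, 1.0, 0.3]
gripper_width: 0.0257
gripper_force: 51.0
F.n 0.48 +- 0.22 [-1.71  0.53 -0.1 ] foot above S mm -2.48 17.325
```

```bash
python3 -m inch '{"dp":[[0,0,1.2],[0,0,2.4],[0,0,2.4],[0,0,2.4]],"delta_rot":[[0,0,0],[0,0,0],[0,0,0],[0,0,0]],"gripper":[20,20,20,20]}'
python3 fz.py; python3 look.py w9 coupon_spot
python3 - <<'E'
from go import *
f=dict(np.load("w9.npz")); cv2.imwrite("pics/w9c.png",cv2.resize(f["color"][90:230,260:380],None,fx=4,fy=4,interpolation=cv2.INTER_CUBIC))
E
```

```text
time_s: 17.82
ee_pos: [0.5031, 0.0158, 0.1975]
tool_rot: [-0.007, 0.984, 0.04, 0.174]
wrist_force: [-2.1, 0.0, 0.8]
gripper_width: 0.0255
gripper_force: 51.1
F.n 1.37 +- 0.15 [-1.6  -0.25  0.87] foot above S mm -4.85 18.225
[0.503  0.0158 0.1975] 0.025468750398278978 x dir yaw 4.60278616814746 z [ 0.342  0.028 -0.939] F [-1.57 -0.37  0.79]
coupon_spot 0.68 [321. 154.] [565.   25.8] [92.  54.1] 4.7 z 0.1024 5734
```

View pics/w9c.png

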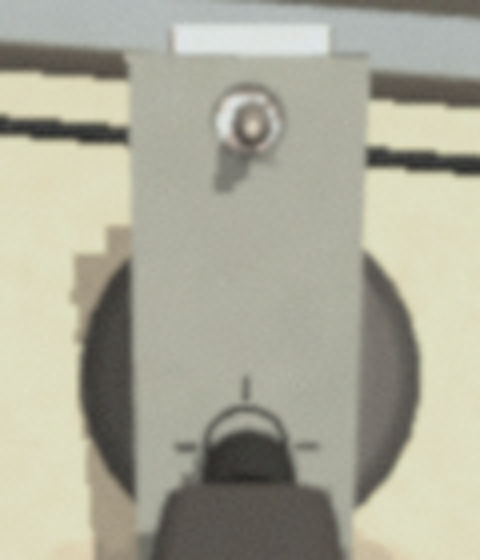

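The sleeve is about halfway in (force rise 2.8 N) and the foot is inside the ring. I check the gauge's tilt and offset from the depth of its front face.

```bash
python3 - <<'E'
from go import *
s=manip.state(); T=rot(s)
f=cams.grab_frame("wrist"); m=np.zeros((400,640),bool); m[150:300,314:328]=1
P,uv=world(f,m); Q=T.inv().apply(P-s["ee_pos"])*1000
for v in range(180,300,6):
  k=(uv[:,1]>=v)&(uv[:,1]<v+3); print(v,np.median(Q[k],0).round(1) if k.any() else '')
E
```

```text
180 [ 15.1  -0.6 114. ]
186 [ 10.1  -0.2 114.1]
192 [  5.2  -1.  113.7]
198 [ 5.8 -0.5 97.4]
204 [ 5.9 -0.5 83.8]
210 [13.5 -0.5 51.7]
216 [13.7 -0.5 42.2]
222 [13.7 -0.5 33.5]
228 [13.8 -0.2 25.4]
234 [13.7 -0.4 18.5]
240 [13.7 -0.2 11.8]
246 [13.8 -0.4  5.8]
252 [13.7 -0.4  0.5]
258 [13.9 -0.4 -5. ]
264 [13.8 -0.2 -9.3]
270 [ 13.8  -0.4 -14.3]
276 [ 13.7  -0.4 -17.7]
282 [ 12.5  -0.4 -19.8]
288 [ 11.7  -0.4 -22.7]
294 [ 10.2  -0.4 -23.8]
```

The gauge has no tilt and its axis is within about 1 mm of the ring centre. I hand in the job.

```bash
python3 -c "
from station import manip
print(manip.close_job())"
```

```text
the job is handed in; nothing more can be done
None
```

The job is handed in, with no verdict shown: the coupon hangs flat on the peg, mark up and let go, and the gauge is held square on the ring, about 1 mm off centre, sleeve about halfway in (2.8 N, 18 s used).

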